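Seat the red test module with its ejector levers

TASK

The red-striped test module still stands proud in its docking station, with the two red ejector levers swung out. Swing both of its red levers fully inward, up to their stops, so that the module sits fully home and level in its slot.

Things in the scene. Friction and masses are not known exactly. Their poses are not given: they have to be found in the camera images.
- red_dock: Fixed station, red levers: grey base 64 (x) x 220 (y) x 12 mm; slot between black cheeks 42 mm high, 28 across; pivot brackets 38 mm high near both y ends. Origin: centre of underside, on the bench; z up, y along the slot to the left lever (robot's left, within 15 deg), x across. A like blue station, its module already seated, is about 34 cm to one side (left or right varies).
- red_module: White upright slab, red stripes and red top strip, 16 (x) x 120 (y) x 62 mm tall, about 0.22 kg, a grey ear at each end in the lever's fork. Origin: centre of underside. Loose in the slot, 1.5-3 mm play. Home: origin 12 mm above the dock's. The levers' toes hold it 9-16 mm above that; it sinks by its weight as they swing in, one end after the other is fine.
- red_lever_left (a joint): Lever at the dock's left end (+y), rad: 0 = fully in, at its stop, arm leaning 0.35 rad off vertical in over the module; grows as its top swings outward to a stop at 0.85 (leaning 0.50 out). Starts 0.70-0.85. Hinge along dock x, at (0, +0.092, 0.030) m in the dock. Red arm 12 mm wide (x), 8 thick; tab 26 wide, 10 thick, 45-67 mm from the hinge. Steady friction 0.09 N m; stays where left.
- red_lever_right (a joint): Lever at the dock's right end (-y), rad: 0 = fully in, at its stop, arm leaning 0.35 rad off vertical in over the module; grows as its top swings outward to a stop at 0.85 (leaning 0.50 out). Starts 0.70-0.85. Hinge along dock x, at (0, -0.092, 0.030) m in the dock. Red arm 12 mm wide (x), 8 thick; tab 26 wide, 10 thick, 45-67 mm from the hinge. Steady friction 0.09 N m; stays where left.
Things that resemble listed ones, but are neither listed nor needed, are in the scene too. Leave any purple look-alike of the red_module alone. What is shaped like the red_dock but yellow is not meant.

How it is judged:
By the outcome, as a careful person would: the job done as asked, in the order asked, and still so for the second after the job is handed in, with the robot touching nothing.
It also fails if it takes over 35 s, if anything falls off the work surface, if the arm or the gripper's body presses on something with over 40 N, if the wrist force passes 120 N, or if a joint passes its speed limit or range.

ROBOT

A 6-joint arm with a two-finger parallel gripper is mounted at the origin on the work surface. World frame = base frame: x ahead of the robot, y to its left, z up, the work surface at z = 0. Lengths are in m, angles in degrees, forces in N, time in s.
With the tool pointing down it reaches from about 0.3 to 0.75 m from the base axis. Payload 8.5 kg.
Tool frame: the origin (TCP) lies midway between the tips of the shut fingers; the grasp point (between the pads) lies 19 mm behind it (env.pinch_z is the z of the grasp point in the tool frame, in m); z points along the fingers, y is the line along which they close (so a half turn about z gives the same grasp; the last joint's range is limited). The gripper opens to 85 mm and grips with 20 to 120 N. Pads are 22 mm wide; open, the fingers measure 114 mm over their backs; the gripper's body (76 mm by 85 mm) begins 54 mm behind the grasp point. The pads swing forward as they close: fully open they stand 13 mm farther back than shut.
Start: joints at [-83.268, 21.807, 74.336, -0, 83.858, -12.336], TCP at [0.18, -0.52, 0.231] pointing down, gripper open.
Joint ranges: [-178.18, 178.18], [-50.72, 133.34], [12.68, 142.11], [-81.47, 261.47], [9.98, 163.14], [-165.26, 165.26]. Speed limits (degrees/s): [136.94, 136.94, 180, 180, 180, 180].

INTERFACE

Orientations are given as a 3x3 rotation matrix whose columns are the frame's x, y, z axes.
In Python, from rig import env gives the robot as it stands.
- The arm moves only by the tool arm_command, never from a script. Its argument "deltas" is a list of rows, each an object of numbers: "rx", "ry", "rz": the turn, a rotation vector about the tool's x, y, z in rad; "dx", "dy", "dz": the shift along the tool's x, y, z in m; "fingers": the finger opening in m, from 0 to 0.0854. In form: [{"rx": .., "ry": .., "rz": .., "dx": .., "dy": .., "dz": .., "fingers": ..}, ...]. A call has 1 to 12 rows; each row shifts and turns the commanded pose from where the row before left it, along the tool's axes as they then stand; what a row does not reach is not made up. A row lasts 1/10 s, in which the tool goes at most 50 mm and 8.59 degrees, less where a joint would pass 70% of its speed; a pose out of reach is approached as far as the arm can. A call is refused whole if a number of a shift passes 0.05 or a number of a turn 0.15, either way. A call with a gripper value outside its range is refused whole. The fingers move at their own pace and stop on an object; "squeeze" is the grip in N (left out, the last holds). Time passes only in rows, so rows that do not move let the fingers close. It gives the time, the measured TCP pose, the force, the opening and the grip force at its end, in the units of the state.
- env.observe(): the state, without advancing time (a new reading comes with each control period).
- env.get_image(name): name is "side" or "top"; returns a dict with "color" (384x512x3 uint8, blue, green, red), "camera_matrix" (3x3 intrinsics, pixels), "eye" and "orientation" of the camera in the world. Camera axes: x right, y up, looking along -z (the intrinsics and any distortion apply to the point x, -y, -z); pixel columns grow to the right and rows downward; lengths in m; the calibration is good to about 2 mm. A picture is of the moment at which its call begins. There is no depth.
- env.close_job(): hands the job in; it is judged then, once.
Trained networks look in a picture, given as the dict that the camera call returned (one of the last four; its "shot" number tells which), for a name from the list of things; names that differ only in an ending like _2 or _b are one class to them, and where a whole thing is asked for, a point or a joint stands for the part that bears it (a point fixed in the world has none). Each returns a list of dicts, best first, with "p" (0 to 1); they miss things now and then, are a little off and sometimes report something else, mostly with a low value. They report only what shows in the picture. A call takes as long as a camera call. They do not tell look-alikes from the thing itself.
- env.look_for(query, picture): "box" ([left, top, right, bottom] in pixels, round what is visible of it).
- env.tip_of(query, picture): "location" ([column, row] in pixels: a listed point, or the origin of a listed thing).
The state is a dict: "time_s": time; "q": joint angles; "qvel": joint speeds; "joint_efforts": joint torques, N m; "position": TCP position; "tool_rot": TCP orientation; "ft_force": force on the tool from outside, world axes, zero at the start; "wrist_torque": the same for the moment, N m; "grip_width": finger opening in m; "gripper_force": force on a finger pad.
Only numpy, scipy, OpenCV 4.12 (cv2) and the standard library are available. Lean on these libraries where they do the work, as an engineer would, in place of code of your own. Each camera call takes 0.05 s, during which the arm holds its last target. There are 200 camera calls.

## Working session

There is one attempt and no reset: what is moved stays moved. The work goes in short steps, Python scripts to look and compute and a tool call to move; the robot and the scene stay as the last step left them, time stands still between calls to the robot, and variables do not carry over. Pictures are saved under pics/ and viewed, at most 10 in all, crops included, and the job is handed in when it is done.

Besides the shell and the picture viewer there is one more tool, called after "Call:" by a JSON object that holds its "fn" and its "kwargs". arm_command: Moves the arm, as the interface text tells. Its arguments: {"type":"object","properties":{"deltas":{"type":"array"},"squeeze":{"type":"number"}},"required":["deltas"]}

```bash
mkdir -p pics; cat > h.py <<'E'
import numpy as np, cv2
from rig import env
def P(im):
    R=np.array(im["orientation"]);return np.array(im["camera_matrix"]),R,np.array(im["eye"])
def proj(im,p):
    K,R,e=P(im);c=(np.atleast_2d(p)-e)@R;c=c*[1,-1,-1];u=c@K.T;return u[:,:2]/u[:,2:]
def ray(im,px):
    K,R,e=P(im);d=np.linalg.inv(K)@[px[0],px[1],1];return e,R@(d*[1,-1,-1])
def at_z(im,px,z):
    e,d=ray(im,px);return e+d*(z-e[2])/d[2]
E
python3 - <<'E'
from h import *
ims={n:env.get_image(n) for n in("top","side")}
for n,im in ims.items():
    cv2.imwrite(f"pics/{n}0.png",im["color"]); print(n,[k for k in im],im["eye"])
    for q in("red_dock","red_module","red_lever_left","red_lever_right"):
        print(q,[(np.round(d["box"]),round(d["p"],2)) for d in env.look_for(q,im)][:4])
o=env.observe();print(o)
E
```

```text
top ['color', 'camera_matrix', 'eye', 'orientation', 'shot'] [ 0.37996043 -0.05937529  1.10583903]
red_dock [(array([141., 241., 234., 270.]), 0.9), (array([250., 148., 359., 189.]), 0.83)]
red_module [(array([283., 207., 300., 270.]), 0.86), (array([369., 199., 436., 210.]), 0.75), (array([272., 160., 335., 176.]), 0.69)]
red_lever_left [(array([250., 165., 272., 178.]), 0.7), (array([141., 250., 158., 265.]), 0.39)]
red_lever_right [(array([339., 152., 357., 169.]), 0.65), (array([208., 249., 223., 264.]), 0.48)]
side ['color', 'camera_matrix', 'eye', 'orientation', 'shot'] [-0.19608855  0.55534368  0.92424811]
red_dock [(array([237., 130., 304., 200.]), 0.77), (array([204., 227., 283., 304.]), 0.75)]
red_module [(array([256., 142., 289., 178.]), 0.89)]
red_lever_left [(array([213., 260., 225., 282.]), 0.67), (array([242., 176., 257., 184.]), 0.58)]
red_lever_right [(array([289., 132., 300., 156.]), 0.63)]
{'time_s': 0.5, 'q': array([-8.32664192e+01,  2.18067029e+01,  7.43394573e+01,  1.85442160e-03,
        8.38583742e+01, -1.23353596e+01]), 'qvel': array([ 0.03652822, -0.11135876, -0.11155918, -0.06717125,  0.07616869,
        0.00242058]), 'joint_efforts': array([-8.59691099e-04, -4.48037302e+01, -2.31336039e+01, -1.41356595e-04,
        8.19073084e-04,  1.72801992e-05]), 'position': array([ 0.17969245, -0.51977141,  0.2313    ]), 'tool_rot': array([[ 9.45127287e-01,  3.26702329e-01,  2.26784903e-05],
       [ 3.26702326e-01, -9.45127284e-01,  8.23685369e-05],
       [ 4.83440528e-05, -7.04396362e-05, -9.99999996e-01]]), 'ft_force': array([ 0.24588975, -0.33911098, -0.35084487]), 'wrist_torque': array([ 0.01621239, -0.00232452,  0.00757931]), 'gripper_force': 0.0, 'grip_width': 0.08494508327358644}
```

View pics/top0.png

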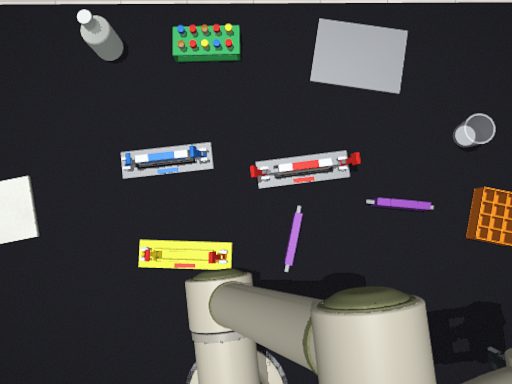

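View pics/side0.png

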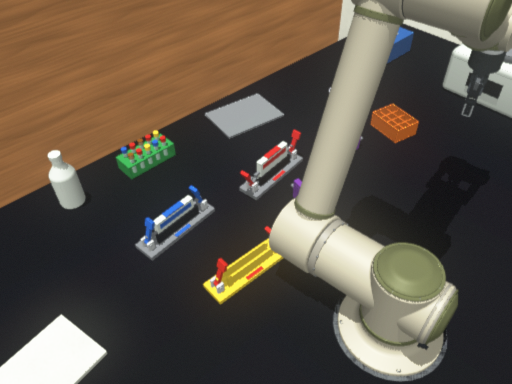

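The top picture shows the red station at about (303,168), with its levers at (255,171) and (354,158). The blue station is at (167,160) and the yellow one at (185,255). Next I fit the dock pose.

```bash
cat > fit.py <<'E'
from h import *
from scipy.optimize import least_squares
def lever(pose,th,s,r,w=0.0):
    # point at distance r along arm; s=+1 left ; dock frame -> world
    a=th-0.35; x,y,psi=pose
    p=np.array([w,s*(0.092+r*np.sin(a)),0.030+r*np.cos(a)])
    c,S=np.cos(psi),np.sin(psi); return np.array([x+c*p[0]-S*p[1],y+S*p[0]+c*p[1],p[2]])
def dk(pose,p):
    x,y,psi=pose;c,S=np.cos(psi),np.sin(psi);p=np.atleast_2d(p)
    return np.c_[x+c*p[:,0]-S*p[:,1],y+S*p[:,0]+c*p[:,1],p[:,2]]
def box(c,h):
    return np.array(c)+np.array([[i,j,k] for i in(-1,1) for j in(-1,1) for k in(-1,1)])*h
E
python3 - <<'E'
from fit import *
im=env.get_image("top");sd=env.get_image("side")
crop=im["color"][135:205,235:375]
cv2.imwrite("pics/c1.png",cv2.resize(crop,None,fx=5,fy=5,interpolation=cv2.INTER_CUBIC))
cv2.imwrite("pics/c2.png",cv2.resize(sd["color"][120:210,225:315],None,fx=6,fy=6,interpolation=cv2.INTER_CUBIC))
g=im["color"].astype(int)
# base mask: everything non-background within crop
m=np.zeros(g.shape[:2],np.uint8);sub=g[140:195,240:366]
grey=(abs(sub.max(2)-sub.min(2))<25)&(sub.mean(2)>70)
m[140:195,240:366]=grey*255
m=cv2.morphologyEx(m,cv2.MORPH_OPEN,np.ones((2,2)))
n,l,st,ce=cv2.connectedComponentsWithStats(m);print(st[1:],)
pts=np.argwhere(m)[:,::-1].astype(np.float32)
r=cv2.minAreaRect(pts);b=cv2.boxPoints(r);print(r,b)
w=np.array([at_z(im,p,0.012) for p in b]);print(w,np.linalg.norm(np.diff(w,axis=0),axis=1),w.mean(0))
E
```

```text
[[ 256  151   96   39 1839]
 [ 319  169    7    2   14]
 [ 303  171    5    2   10]
 [ 311  170    7    2   14]
 [ 288  173    6    3   14]
 [ 295  172    6    3   14]]
((303.44879150390625, 169.7842559814453), (27.934406280517578, 93.03072357177734), 82.76307678222656) [[255.5445  161.78798]
 [347.8341  150.06865]
 [351.3531  177.78053]
 [259.06348 189.49986]]
[[ 0.5491257  -0.04249493  0.012     ]
 [ 0.57789063 -0.26456573  0.012     ]
 [ 0.51077822 -0.27217765  0.012     ]
 [ 0.48200728 -0.05121833  0.012     ]] [0.22392602 0.06754271 0.22282457] [ 0.52995046 -0.15761416  0.012     ]
```

View pics/c1.png

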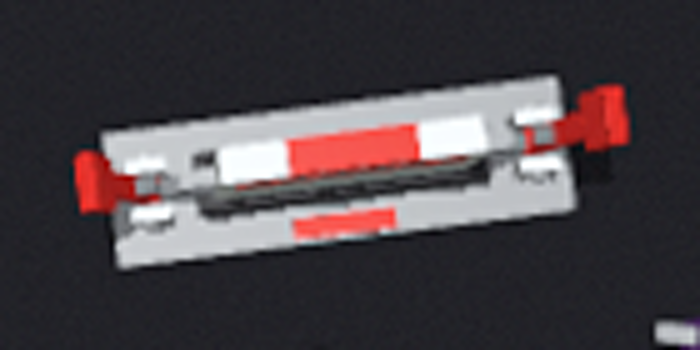

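View pics/c2.png

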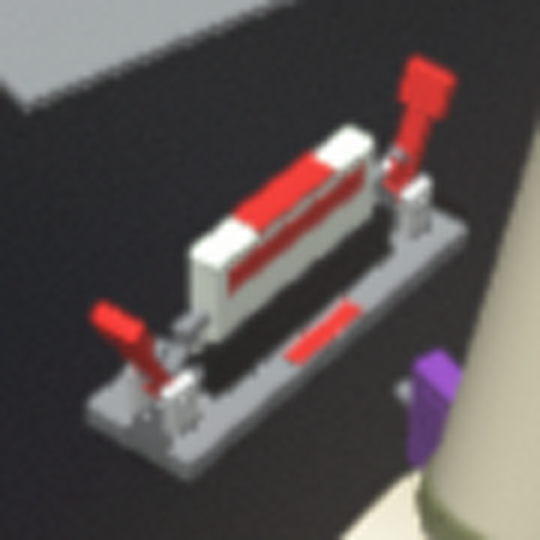

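The dock is at (0.530, -0.158) with a yaw of about 7.4°. I measure the rectangle as 223x67 mm against a nominal 220x64, so it fits. I'll shut the fingers, line the tool up with the dock axes and go outboard of the right lever.

Call:
{"fn": "arm_command", "kwargs": {"deltas": [{"rz": 0.102,"fingers": 0},{"rz": 0.102},{"dx": 0.0393,"dy": -0.0149},{"dx": 0.0393,"dy": -0.0149},{"dx": 0.0393,"dy": -0.0149},{"dx": 0.0393,"dy": -0.0149},{"dx": 0.0393,"dy": -0.0149},{"dx": 0.0393,"dy": -0.0149},{"dx": 0.0393,"dy": -0.0149},{"dx": 0.0393,"dy": -0.0149},{"dx": 0.0393,"dy": -0.0149},{"dx": 0.0393,"dy": -0.0149}], "squeeze": 20}}

```text
invalid input
```

```bash
cat > st.py <<'E'
from fit import *
D=(0.530,-0.158,np.radians(7.4))
def st():
    o=env.observe();p=o["position"];c,S=np.cos(D[2]),np.sin(D[2]);d=p[:2]-D[:2]
    f=o["ft_force"]
    print("t",round(o["time_s"],2),"dock",np.round([c*d[0]+S*d[1],-S*d[0]+c*d[1],p[2]],4),"f_dock",np.round([c*f[0]+S*f[1],-S*f[0]+c*f[1],f[2]],1),"yaw",np.degrees(np.arctan2(o["tool_rot"][1,0],o["tool_rot"][0,0])).round(2),"w",o["grip_width"])
if __name__=="__main__": st()
E
python3 st.py
```

```text
t 0.6 dock [-0.394  -0.3137  0.2313] f_dock [ 0.3 -1.1 -0.1] yaw 19.07 w 0.08545471589843567
```

The call was refused, so I'll try again with every key in each row.

Call:
{"fn": "arm_command", "kwargs": {"deltas": [{"rx": 0,"ry": 0,"rz": 0.102,"dx": 0,"dy": 0,"dz": 0,"fingers": 0.0},{"rx": 0,"ry": 0,"rz": 0.102,"dx": 0,"dy": 0,"dz": 0,"fingers": 0.0},{"rx": 0,"ry": 0,"rz": 0,"dx": 0.0393,"dy": -0.0149,"dz": 0,"fingers": 0.0},{"rx": 0,"ry": 0,"rz": 0,"dx": 0.0393,"dy": -0.0149,"dz": 0,"fingers": 0.0},{"rx": 0,"ry": 0,"rz": 0,"dx": 0.0393,"dy": -0.0149,"dz": 0,"fingers": 0.0},{"rx": 0,"ry": 0,"rz": 0,"dx": 0.0393,"dy": -0.0149,"dz": 0,"fingers": 0.0},{"rx": 0,"ry": 0,"rz": 0,"dx": 0.0393,"dy": -0.0149,"dz": 0,"fingers": 0.0},{"rx": 0,"ry": 0,"rz": 0,"dx": 0.0393,"dy": -0.0149,"dz": 0,"fingers": 0.0},{"rx": 0,"ry": 0,"rz": 0,"dx": 0.0393,"dy": -0.0149,"dz": 0,"fingers": 0.0},{"rx": 0,"ry": 0,"rz": 0,"dx": 0.0393,"dy": -0.0149,"dz": 0,"fingers": 0.0},{"rx": 0,"ry": 0,"rz": 0,"dx": 0.0393,"dy": -0.0149,"dz": 0,"fingers": 0.0},{"rx": 0,"ry": 0,"rz": 0,"dx": 0.0393,"dy": -0.0149,"dz": 0,"fingers": 0.0}], "squeeze": 20}}

```text
time_s: 1.8
position: [0.5517, -0.3205, 0.2314]
tool_rot: [[0.992, 0.128, 0.0], [0.128, -0.992, -0.0], [0.0, 0.0, -1.0]]
ft_force: [0.0, -0.8, 1.3]
grip_width: -0.0003
gripper_force: 0.0
```

Call:
{"fn": "arm_command", "kwargs": {"deltas": [{"rx": 0,"ry": 0,"rz": 0,"dx": 0,"dy": 0,"dz": 0.04,"fingers": 0.0},{"rx": 0,"ry": 0,"rz": 0,"dx": 0,"dy": 0,"dz": 0.04,"fingers": 0.0},{"rx": 0,"ry": 0,"rz": 0,"dx": 0,"dy": 0,"dz": 0.04,"fingers": 0.0},{"rx": 0,"ry": 0,"rz": 0,"dx": 0,"dy": 0,"dz": 0.03,"fingers": 0.0},{"rx": 0,"ry": 0,"rz": 0,"dx": 0,"dy": 0,"dz": 0.015,"fingers": 0.0}]}}

```text
time_s: 2.3
position: [0.5493, -0.3207, 0.0632]
tool_rot: [[0.992, 0.128, -0.003], [0.128, -0.992, 0.003], [-0.003, -0.003, -1.0]]
ft_force: [-0.6, -0.3, 0.1]
grip_width: 0.0002
gripper_force: 0.0
```

```bash
python3 - <<'E'
from st import *
st()
a=env.get_image("top")["color"][115:205,235:385];b=env.get_image("side")["color"][100:210,225:345]
a=cv2.resize(a,(600,360),interpolation=2);cv2.imwrite("pics/d1.png",a)
cv2.imwrite("pics/d2.png",cv2.resize(b,None,fx=5,fy=5,interpolation=2))
E
```

```text
t 2.3 dock [-0.0018 -0.1638  0.0632] f_dock [-0.6 -0.2  0.1] yaw 7.38 w 0.00023386928628588898
```

View pics/d2.png

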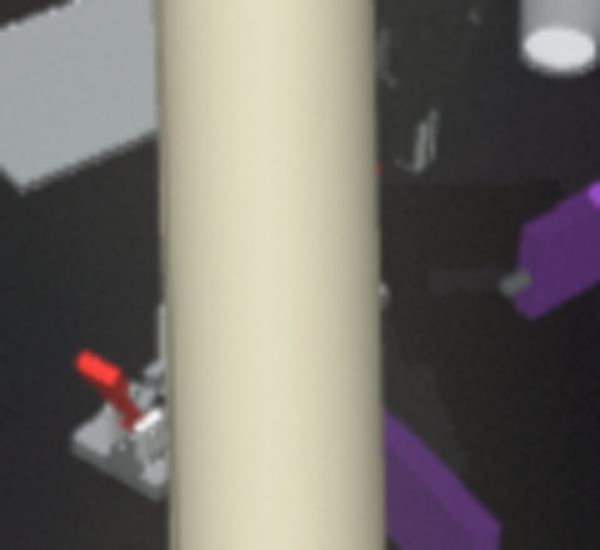

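The arm hides the right side in this view. There was no contact, so I'll push inward in 5 mm steps.

Call:
{"fn": "arm_command", "kwargs": {"deltas": [{"rx": 0,"ry": 0,"rz": 0,"dx": 0.002,"dy": -0.008,"dz": 0,"fingers": 0.0},{"rx": 0,"ry": 0,"rz": 0,"dx": 0,"dy": -0.008,"dz": 0,"fingers": 0.0},{"rx": 0,"ry": 0,"rz": 0,"dx": 0,"dy": -0.006,"dz": 0,"fingers": 0.0},{"rx": 0,"ry": 0,"rz": 0,"dx": 0,"dy": -0.006,"dz": 0,"fingers": 0.0},{"rx": 0,"ry": 0,"rz": 0,"dx": 0,"dy": -0.006,"dz": 0,"fingers": 0.0},{"rx": 0,"ry": 0,"rz": 0,"dx": 0,"dy": -0.006,"dz": 0,"fingers": 0.0},{"rx": 0,"ry": 0,"rz": 0,"dx": 0,"dy": -0.006,"dz": 0,"fingers": 0.0},{"rx": 0,"ry": 0,"rz": 0,"dx": 0,"dy": -0.006,"dz": 0,"fingers": 0.0},{"rx": 0,"ry": 0,"rz": 0,"dx": 0,"dy": -0.005,"dz": 0,"fingers": 0.0}]}}

```text
time_s: 3.3
position: [0.5448, -0.2642, 0.0663]
tool_rot: [[0.992, 0.128, -0.0], [0.128, -0.992, 0.0], [-0.0, -0.0, -1.0]]
ft_force: [-0.5, -0.4, 1.0]
grip_width: -0.0002
gripper_force: 0.6
```

```bash
python3 st.py
```

```text
t 3.3 dock [ 0.001  -0.1072  0.0663] f_dock [-0.5 -0.3  1. ] yaw 7.38 w -0.00024040526946198423
```

Call:
{"fn": "arm_command", "kwargs": {"deltas": [{"rx": 0,"ry": 0,"rz": 0,"dx": 0,"dy": -0.003,"dz": 0,"fingers": 0.0},{"rx": 0,"ry": 0,"rz": 0,"dx": 0,"dy": -0.003,"dz": 0,"fingers": 0.0},{"rx": 0,"ry": 0,"rz": 0,"dx": 0,"dy": -0.003,"dz": 0,"fingers": 0.0}]}}

```text
time_s: 3.6
position: [0.5437, -0.2558, 0.0662]
tool_rot: [[0.992, 0.128, -0.0], [0.128, -0.992, -0.0], [-0.0, 0.0, -1.0]]
ft_force: [0.6, -2.0, -0.3]
grip_width: -0.0001
gripper_force: 1.0
```

```bash
python3 - <<'E'
from st import *
st()
a=env.get_image("top")["color"][115:205,235:385]
cv2.imwrite("pics/e1.png",cv2.resize(a,(750,450),interpolation=2))
E
```

```text
t 3.6 dock [ 0.001  -0.0988  0.0662] f_dock [ 0.3 -2.1 -0.3] yaw 7.37 w -0.00012546808249269193
```

View pics/e1.png

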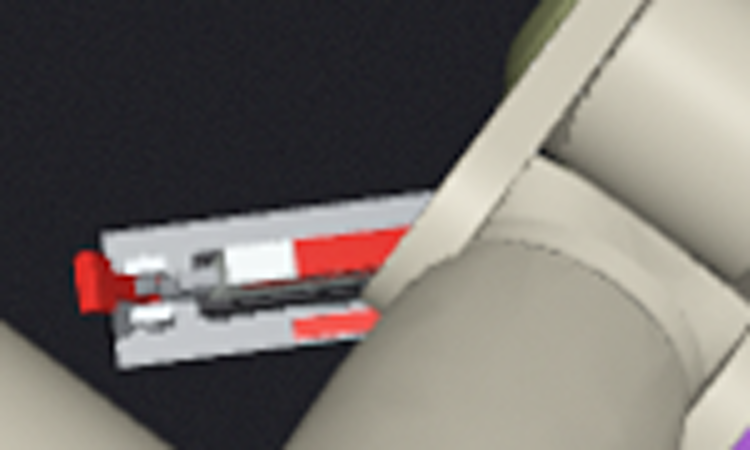

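The arm hides the right end again, but a contact force of 2 N matches the lever's friction. I'll keep going in small steps until the stop.

Call:
{"fn": "arm_command", "kwargs": {"deltas": [{"rx": 0,"ry": 0,"rz": 0,"dx": 0,"dy": -0.002,"dz": 0,"fingers": 0.0},{"rx": 0,"ry": 0,"rz": 0,"dx": 0,"dy": -0.002,"dz": 0,"fingers": 0.0}]}}

```text
time_s: 3.85
position: [0.5432, -0.2519, 0.0661]
tool_rot: [[0.992, 0.128, -0.0], [0.128, -0.992, 0.0], [-0.0, -0.0, -1.0]]
ft_force: [0.6, -3.0, -0.9]
grip_width: 0.0001
gripper_force: 0.9
```

Call:
{"fn": "arm_command", "kwargs": {"deltas": [{"rx": 0,"ry": 0,"rz": 0,"dx": 0,"dy": -0.002,"dz": 0,"fingers": 0.0},{"rx": 0,"ry": 0,"rz": 0,"dx": 0,"dy": -0.001,"dz": 0,"fingers": 0.0}]}}

```text
time_s: 4.05
position: [0.5428, -0.2487, 0.0663]
tool_rot: [[0.992, 0.128, -0.0], [0.128, -0.992, 0.0], [-0.0, -0.0, -1.0]]
ft_force: [-0.0, -1.5, -0.1]
grip_width: 0.0001
gripper_force: 0.9
```

Call:
{"fn": "arm_command", "kwargs": {"deltas": [{"rx": 0,"ry": 0,"rz": 0,"dx": 0,"dy": -0.002,"dz": 0,"fingers": 0.0},{"rx": 0,"ry": 0,"rz": 0,"dx": 0,"dy": -0.001,"dz": 0,"fingers": 0.0}]}}

```text
time_s: 4.25
position: [0.5428, -0.2471, 0.0665]
tool_rot: [[0.992, 0.129, 0.001], [0.129, -0.992, -0.003], [0.001, 0.003, -1.0]]
ft_force: [0.4, -10.2, -2.2]
grip_width: 0.0002
gripper_force: 4.4
```

Call:
{"fn": "arm_command", "kwargs": {"deltas": [{"rx": 0,"ry": 0,"rz": 0,"dx": 0,"dy": -0.002,"dz": 0,"fingers": 0.0},{"rx": 0,"ry": 0,"rz": 0,"dx": 0,"dy": -0.001,"dz": 0,"fingers": 0.0}]}}

```text
time_s: 4.45
position: [0.5429, -0.2466, 0.0669]
tool_rot: [[0.992, 0.128, 0.003], [0.128, -0.992, -0.008], [0.002, 0.008, -1.0]]
ft_force: [1.4, -20.6, -5.8]
grip_width: 0.0002
gripper_force: 8.6
```

Call:
{"fn": "arm_command", "kwargs": {"deltas": [{"rx": 0,"ry": 0,"rz": 0,"dx": 0,"dy": -0.001,"dz": 0,"fingers": 0.0},{"rx": 0,"ry": 0,"rz": 0,"dx": 0,"dy": -0.001,"dz": 0,"fingers": 0.0}]}}

```text
time_s: 4.65
position: [0.5429, -0.2463, 0.0669]
tool_rot: [[0.992, 0.128, 0.004], [0.128, -0.992, -0.011], [0.002, 0.011, -1.0]]
ft_force: [2.1, -27.6, -8.2]
grip_width: -0.0
gripper_force: 11.5
```

Right lever is at its stop: the force climbs steeply with almost no motion. Next I back off, lift, cross to the left side and descend.

Call:
{"fn": "arm_command", "kwargs": {"deltas": [{"rx": 0,"ry": 0,"rz": 0,"dx": 0,"dy": 0.01,"dz": 0,"fingers": 0.0},{"rx": 0,"ry": 0,"rz": 0,"dx": 0,"dy": 0.02,"dz": 0,"fingers": 0.0},{"rx": 0,"ry": 0,"rz": 0,"dx": 0,"dy": 0,"dz": -0.04,"fingers": 0.0},{"rx": 0,"ry": 0,"rz": 0,"dx": 0,"dy": 0,"dz": -0.04,"fingers": 0.0},{"rx": 0,"ry": 0,"rz": 0,"dx": 0,"dy": -0.04,"dz": -0.02,"fingers": 0.0},{"rx": 0,"ry": 0,"rz": 0,"dx": 0,"dy": -0.04,"dz": 0,"fingers": 0.0},{"rx": 0,"ry": 0,"rz": 0,"dx": 0,"dy": -0.04,"dz": 0,"fingers": 0.0},{"rx": 0,"ry": 0,"rz": 0,"dx": 0,"dy": -0.04,"dz": 0,"fingers": 0.0},{"rx": 0,"ry": 0,"rz": 0,"dx": 0,"dy": -0.04,"dz": 0,"fingers": 0.0},{"rx": 0,"ry": 0,"rz": 0,"dx": 0,"dy": -0.04,"dz": 0,"fingers": 0.0},{"rx": 0,"ry": 0,"rz": 0,"dx": 0,"dy": -0.04,"dz": 0,"fingers": 0.0}]}}

```text
time_s: 5.75
position: [0.509, 0.009, 0.1664]
tool_rot: [[0.992, 0.128, -0.001], [0.128, -0.992, 0.001], [-0.0, -0.001, -1.0]]
ft_force: [-0.2, 0.1, -0.7]
grip_width: -0.0002
gripper_force: 0.0
```

```bash
python3 st.py
```

```text
t 5.75 dock [0.0006 0.1683 0.1664] f_dock [-0.2  0.1 -0.7] yaw 7.38 w -0.00022133905613634557
```

Call:
{"fn": "arm_command", "kwargs": {"deltas": [{"rx": 0,"ry": 0,"rz": 0,"dx": 0,"dy": 0,"dz": 0.04,"fingers": 0.0},{"rx": 0,"ry": 0,"rz": 0,"dx": 0,"dy": 0,"dz": 0.04,"fingers": 0.0},{"rx": 0,"ry": 0,"rz": 0,"dx": 0,"dy": 0,"dz": 0.02,"fingers": 0.0},{"rx": 0,"ry": 0,"rz": 0,"dx": 0,"dy": 0.008,"dz": 0,"fingers": 0.0},{"rx": 0,"ry": 0,"rz": 0,"dx": 0,"dy": 0.008,"dz": 0,"fingers": 0.0},{"rx": 0,"ry": 0,"rz": 0,"dx": 0,"dy": 0.007,"dz": 0,"fingers": 0.0},{"rx": 0,"ry": 0,"rz": 0,"dx": 0,"dy": 0.007,"dz": 0,"fingers": 0.0},{"rx": 0,"ry": 0,"rz": 0,"dx": 0,"dy": 0.007,"dz": 0,"fingers": 0.0},{"rx": 0,"ry": 0,"rz": 0,"dx": 0,"dy": 0.007,"dz": 0,"fingers": 0.0},{"rx": 0,"ry": 0,"rz": 0,"dx": 0,"dy": 0.007,"dz": 0,"fingers": 0.0},{"rx": 0,"ry": 0,"rz": 0,"dx": 0,"dy": 0.006,"dz": 0,"fingers": 0.0},{"rx": 0,"ry": 0,"rz": 0,"dx": 0,"dy": 0.006,"dz": 0,"fingers": 0.0}]}}

```text
time_s: 6.95
position: [0.5179, -0.0559, 0.0663]
tool_rot: [[0.992, 0.128, -0.0], [0.128, -0.992, 0.0], [-0.0, -0.0, -1.0]]
ft_force: [0.1, 2.1, -0.8]
grip_width: -0.0003
gripper_force: 1.1
```

Call:
{"fn": "arm_command", "kwargs": {"deltas": [{"rx": 0,"ry": 0,"rz": 0,"dx": 0,"dy": 0.003,"dz": 0,"fingers": 0.0},{"rx": 0,"ry": 0,"rz": 0,"dx": 0,"dy": 0.003,"dz": 0,"fingers": 0.0},{"rx": 0,"ry": 0,"rz": 0,"dx": 0,"dy": 0.002,"dz": 0,"fingers": 0.0}]}}

```text
time_s: 7.25
position: [0.5185, -0.0628, 0.066]
tool_rot: [[0.992, 0.128, -0.001], [0.128, -0.992, 0.002], [-0.001, -0.002, -1.0]]
ft_force: [0.9, 12.1, 2.0]
grip_width: -0.0003
gripper_force: 5.8
```

```bash
python3 st.py
```

```text
t 7.25 dock [0.0009 0.0959 0.066 ] f_dock [ 2.5 11.9  2. ] yaw 7.36 w -0.0002646051479106603
```

Call:
{"fn": "arm_command", "kwargs": {"deltas": [{"rx": 0,"ry": 0,"rz": 0,"dx": 0,"dy": 0.002,"dz": 0,"fingers": 0.0},{"rx": 0,"ry": 0,"rz": 0,"dx": 0,"dy": 0.002,"dz": 0,"fingers": 0.0},{"rx": 0,"ry": 0,"rz": 0,"dx": 0,"dy": 0.001,"dz": 0,"fingers": 0.0}]}}

```text
time_s: 7.55
position: [0.5184, -0.0637, 0.066]
tool_rot: [[0.992, 0.128, -0.002], [0.128, -0.992, 0.009], [-0.001, -0.009, -1.0]]
ft_force: [1.4, 31.5, 5.6]
grip_width: -0.0002
gripper_force: 15.3
```

Call:
{"fn": "arm_command", "kwargs": {"deltas": [{"rx": 0,"ry": 0,"rz": 0,"dx": 0,"dy": -0.01,"dz": 0,"fingers": 0.0},{"rx": 0,"ry": 0,"rz": 0,"dx": 0,"dy": -0.03,"dz": 0,"fingers": 0.0},{"rx": 0,"ry": 0,"rz": 0,"dx": 0,"dy": 0,"dz": -0.04,"fingers": 0.0},{"rx": 0,"ry": 0,"rz": 0,"dx": 0,"dy": 0,"dz": -0.04,"fingers": 0.0},{"rx": 0,"ry": 0,"rz": 0,"dx": -0.03,"dy": 0,"dz": -0.04,"fingers": 0.0},{"rx": 0,"ry": 0,"rz": 0,"dx": -0.03,"dy": -0.04,"dz": -0.04,"fingers": 0.0},{"rx": 0,"ry": 0,"rz": 0,"dx": -0.03,"dy": -0.04,"dz": 0,"fingers": 0.0},{"rx": 0,"ry": 0,"rz": 0,"dx": -0.03,"dy": -0.04,"dz": 0,"fingers": 0.0},{"rx": 0,"ry": 0,"rz": 0,"dx": -0.03,"dy": -0.04,"dz": 0,"fingers": 0.0},{"rx": 0,"ry": 0,"rz": 0,"dx": -0.03,"dy": -0.04,"dz": 0,"fingers": 0.0},{"rx": 0,"ry": 0,"rz": 0,"dx": 0,"dy": -0.04,"dz": 0,"fingers": 0.0},{"rx": 0,"ry": 0,"rz": 0,"dx": 0,"dy": -0.04,"dz": 0,"fingers": 0.0}]}}

```text
time_s: 8.75
position: [0.3067, 0.2192, 0.2182]
tool_rot: [[0.992, 0.128, 0.002], [0.128, -0.992, -0.0], [0.002, 0.0, -1.0]]
ft_force: [1.6, -1.1, -0.1]
grip_width: -0.0002
gripper_force: 0.0
```

```bash
python3 - <<'E'
from st import *
st()
a=env.get_image("top")["color"][135:205,235:375];b=env.get_image("side")["color"][120:210,225:325]
cv2.imwrite("pics/f1.png",np.hstack([cv2.resize(a,(440,220),interpolation=2),cv2.resize(b,(350,315),interpolation=2)[:220]]) if 0 else np.vstack([cv2.resize(a,(500,250),interpolation=2),cv2.resize(b,(500,450),interpolation=2)[:350]]))
E
```

```text
t 8.75 dock [-0.1728  0.4028  0.2182] f_dock [ 1.4 -1.3 -0.1] yaw 7.37 w -0.00015137016749585232
```

View pics/f1.png

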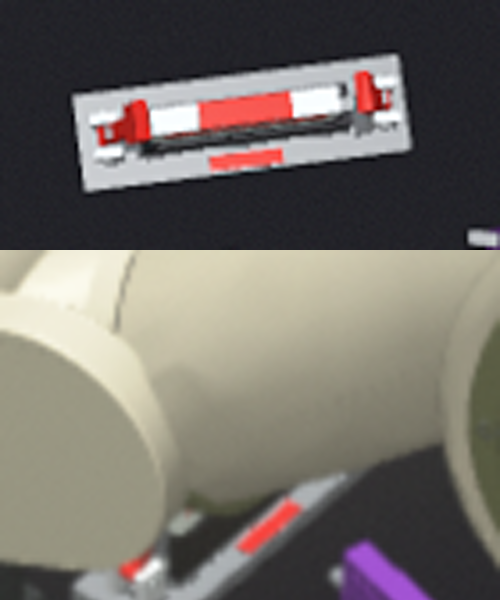

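Both levers are in and the module looks lower. The side view is blocked by the arm, so I'll check the lever angles numerically from the top view.

```bash
cat > chk.py <<'E'
from st import *
def run():
    im=env.get_image("top");g=im["color"].astype(int)
    m=np.zeros(g.shape[:2],np.uint8);sub=g[140:195,240:366]
    m[140:195,240:366]=((abs(sub.max(2)-sub.min(2))<25)&(sub.mean(2)>70))*255
    m=cv2.morphologyEx(m,cv2.MORPH_OPEN,np.ones((2,2)));pts=np.argwhere(m)[:,::-1].astype(np.float32)
    obs=cv2.boxPoints(cv2.minAreaRect(pts));c=obs.mean(0)
    obs=c+(obs-c)*0.99
    # order to match corners
    f=lambda v:(proj(im,dk(v,np.array([[.032,.11,.012],[.032,-.11,.012],[-.032,-.11,.012],[-.032,.11,.012]])))-obs[[np.argmin(np.linalg.norm(obs-q,axis=1)) for q in proj(im,dk(D,np.array([[.032,.11,.012],[.032,-.11,.012],[-.032,-.11,.012],[-.032,.11,.012]])))]]).ravel()
    r=least_squares(f,D);d=r.x;print("dock",d[:2],np.degrees(d[2]),"res",np.abs(r.fun).max())
    red=((g[...,2]>90)&(g[...,1]<90)&(g[...,0]<90)).astype(np.uint8)
    n,l,s,ce=cv2.connectedComponentsWithStats(red)
    for i in range(1,n):
        if s[i,4]>15 and 235<ce[i,0]<375 and 135<ce[i,1]<205:print("red",s[i],ce[i].round(1))
    # rendered silhouette bbox vs theta
    for sg,nm in((1,"L"),(-1,"R")):
        for th in(0,.1,.2,.4,.75):
            a=th-.35;P=[]
            for rr in(.045,.067):
                for t in(-.005,.005):
                    for w in(-.013,.013):
                        P.append([w,sg*(.092+rr*np.sin(a)+t*np.cos(a)),.03+rr*np.cos(a)-t*np.sin(a)])
            u=proj(im,dk(d,np.array(P)));print(nm,th,"tab u",u.min(0).round(1),u.max(0).round(1))
    for h in(.012,.024):
        u=proj(im,dk(d,np.array([[0,.06,h+.062],[0,-.06,h+.062],[0,0,h+.062]])));print("mod top",h,u.round(1).tolist())
    return im
if __name__=="__main__": run()
E
python3 chk.py
```

```text
dock [ 0.52991567 -0.15750805] 7.360775607845824 res 0.6838162815039368
red [335 155   9  13  71] [337.8 161.3]
red [281 161  45  13 188] [305.7 166.9]
red [262 163  16  13 109] [271.  169.9]
red [301 177  13   4  29] [307.9 178.3]
L 0 tab u [269.5 162.8] [278.6 176.2]
L 0.1 tab u [267.6 163. ] [275.9 176.4]
L 0.2 tab u [265.6 163.3] [273.  176.6]
L 0.4 tab u [261.2 163.9] [267.5 177.1]
L 0.75 tab u [251.3 165.4] [260.6 178.2]
R 0 tab u [334.4 154.8] [342.2 167.9]
R 0.1 tab u [337.3 154.3] [344.2 167.6]
R 0.2 tab u [340.2 153.9] [346.5 167.3]
R 0.4 tab u [344.2 153.1] [352.5 166.7]
R 0.75 tab u [350.9 152.4] [361.9 165.9]
mod top 0.012 [[279.5, 169.4], [332.1, 162.7], [305.8, 166.1]]
mod top 0.024 [[279.7, 168.6], [332.9, 161.9], [306.3, 165.3]]
```

The top view puts both tabs at θ≈0: the left edge is at 278 (278.6 predicted) and the right edge at 335 (334.4 predicted). I'll clear the arm out of the side view to confirm that the module sits low and level.

Call:
{"fn": "arm_command", "kwargs": {"deltas": [{"rx": 0,"ry": 0,"rz": 0,"dx": 0.015,"dy": 0.045,"dz": 0,"fingers": 0.0},{"rx": 0,"ry": 0,"rz": 0,"dx": 0.015,"dy": 0.045,"dz": 0,"fingers": 0.0},{"rx": 0,"ry": 0,"rz": 0,"dx": -0.006,"dy": 0.047,"dz": 0,"fingers": 0.0},{"rx": 0,"ry": 0,"rz": 0,"dx": -0.006,"dy": 0.047,"dz": 0,"fingers": 0.0},{"rx": 0,"ry": 0,"rz": 0,"dx": -0.006,"dy": 0.047,"dz": 0,"fingers": 0.0},{"rx": 0,"ry": 0,"rz": 0,"dx": -0.006,"dy": 0.047,"dz": 0,"fingers": 0.0},{"rx": 0,"ry": 0,"rz": 0,"dx": -0.006,"dy": 0.047,"dz": 0,"fingers": 0.0},{"rx": 0,"ry": 0,"rz": 0,"dx": -0.006,"dy": 0.047,"dz": 0,"fingers": 0.0},{"rx": 0,"ry": 0,"rz": 0,"dx": -0.006,"dy": 0.047,"dz": 0,"fingers": 0.0}]}}

```text
time_s: 9.8
position: [0.348, -0.2023, 0.2177]
tool_rot: [[0.992, 0.126, -0.0], [0.126, -0.992, -0.001], [-0.0, 0.001, -1.0]]
ft_force: [1.2, -0.4, -0.6]
grip_width: 0.0
gripper_force: 0.0
```

Call:
{"fn": "arm_command", "kwargs": {"deltas": [{"rx": 0,"ry": 0,"rz": 0,"dx": -0.02,"dy": 0.042,"dz": 0,"fingers": 0.0},{"rx": 0,"ry": 0,"rz": 0,"dx": -0.02,"dy": 0.042,"dz": 0,"fingers": 0.0},{"rx": 0,"ry": 0,"rz": 0,"dx": -0.02,"dy": 0.042,"dz": 0,"fingers": 0.0},{"rx": 0,"ry": 0,"rz": 0,"dx": -0.02,"dy": 0.042,"dz": 0,"fingers": 0.0},{"rx": 0,"ry": 0,"rz": 0,"dx": -0.02,"dy": 0.042,"dz": 0,"fingers": 0.0},{"rx": 0,"ry": 0,"rz": 0,"dx": -0.02,"dy": 0.042,"dz": 0,"fingers": 0.0},{"rx": 0,"ry": 0,"rz": 0,"dx": -0.02,"dy": 0.042,"dz": 0,"fingers": 0.0},{"rx": 0,"ry": 0,"rz": 0,"dx": -0.02,"dy": 0.042,"dz": 0,"fingers": 0.0}]}}

```text
time_s: 10.6
position: [0.231, -0.5552, 0.2175]
tool_rot: [[0.992, 0.126, -0.001], [0.126, -0.992, -0.0], [-0.001, -0.0, -1.0]]
ft_force: [1.0, -0.1, 0.3]
grip_width: 0.0001
gripper_force: 0.0
```

```bash
python3 - <<'E'
from chk import *
run()
im=env.get_image("side");b=im["color"][115:205,230:320].copy()
b=cv2.resize(b,None,fx=6,fy=6,interpolation=2)
d=(0.5299,-0.1575,np.radians(7.36))
for h,c in((.012,(0,255,0)),(.024,(255,255,0))):
    u=(proj(im,dk(d,np.array([[x,y,h+.062] for x,y in((-.008,-.06),(.008,-.06),(.008,.06),(-.008,.06))])))-[230,115]+.5)*6
    cv2.polylines(b,[u.astype(np.int32)],True,c,1)
cv2.imwrite("pics/g1.png",b)
E
```

```text
dock [ 0.52997049 -0.1575194 ] 7.413246224487353 res 0.6653385048373366
red [335 155   9  13  71] [337.8 161.3]
red [281 161  46  13 224] [304.8 166.7]
red [262 163  16  13 109] [271.  169.9]
red [294 177  20   5  50] [304.4 178.9]
L 0 tab u [269.5 162.8] [278.7 176.2]
L 0.1 tab u [267.6 163. ] [275.9 176.4]
L 0.2 tab u [265.6 163.3] [273.  176.6]
L 0.4 tab u [261.2 163.9] [267.5 177.2]
L 0.75 tab u [251.3 165.5] [260.6 178.3]
R 0 tab u [334.4 154.8] [342.2 167.9]
R 0.1 tab u [337.3 154.3] [344.2 167.5]
R 0.2 tab u [340.2 153.8] [346.6 167.2]
R 0.4 tab u [344.2 153.1] [352.5 166.6]
R 0.75 tab u [350.9 152.3] [361.9 165.9]
mod top 0.012 [[279.5, 169.4], [332.1, 162.7], [305.8, 166.0]]
mod top 0.024 [[279.7, 168.6], [332.9, 161.9], [306.3, 165.3]]
```

View pics/g1.png

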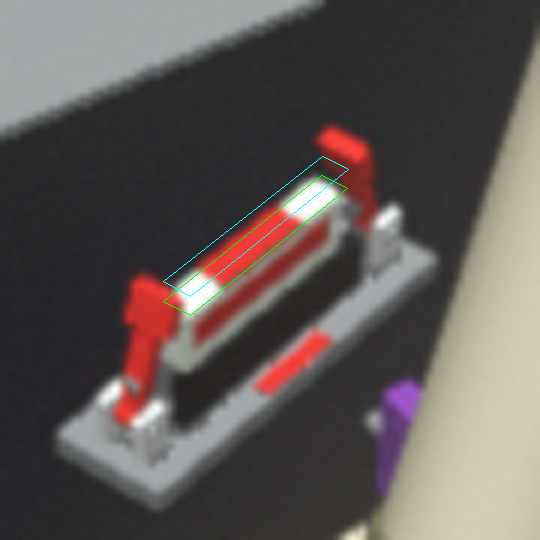

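In the side crop, the module's top follows the green "home" outline at both ends, from (190,300) to (335,185). It is level, and both levers lean in. Handing in.

```bash
python3 -c "
from rig import env
print(env.close_job())"
```

```text
the job is handed in; nothing more can be done
None
```

I swung both red levers in to their stops; the camera check showed the module home and level in its slot, and I handed the job in at about 11 s of the 35 s allowed.

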